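# Shift the powered rolling mill into third gear

## Robot

A 6-joint arm with a two-finger parallel gripper is mounted at the origin on the work surface. World frame = base frame: x ahead of the robot, y to its left, z up, the work surface at z = 0. Lengths are in m, angles in rad, forces in N, time in s.
With the tool pointing down it reaches from about 0.275 to 1 m from the base axis. Payload 8.4 kg.
Tool frame: the origin (TCP) lies on the centre line of the jaws, within the pads' length; the fingertips stand 17 mm ahead of it and the grasp point (between the pads) lies 2 mm behind it (bot.tcp_to_tips is the y of the fingertips in the tool frame, in m); y points along the fingers, z is the direction in which the jaws open and shut, and the axes are right-handed (so a half turn about y gives the same grasp; the last joint's range is limited). The gripper opens to 85 mm and grips with 20 to 120 N. Pads are 22 mm wide; open, the fingers measure 114 mm over their backs; the gripper's body (76 mm by 85 mm) begins 54 mm behind the grasp point. The pads swing forward as they close: fully open they stand 13 mm farther back than shut.
Start: joints at [1.099, 0.353, 1.633, -0, 1.155, -0.002], TCP at [0.283, 0.557, 0.248] pointing down, gripper open.
Joint ranges: [-2.63, 2.63], [-0.92, 2.1], [0.06, 2.66], [-1.3, 4.44], [0, 2.69], [-3.02, 3.02]. Speed limits (rad/s): [2.22, 2.22, 2.79, 3.14, 3.14, 3.14].

## Interface

Orientations are given as a unit quaternion [x, y, z, w].
In Python, from workcell import bot, hand, kinematics, get_obs, vision, hand_in gives the robot as it stands. The module is installed in compiled form; this text tells all that it offers. Calls block until the motion is done:
- bot.reach(position, orientation): joint-space move of the TCP to a pose.
- bot.servo_line(position, ori=None, velocity=0.15): straight line of the TCP; ori=None keeps the orientation; velocity is the mean speed in m/s.
- bot.goto_joints(angles): joint-space move.
- hand.move_gripper(opening, strength=None): finger opening in m; strength is the grip in N (None keeps the last); returns when the fingers have stopped.
- bot.dwell(seconds).
- kinematics.solve_ik(position, orientation): joint angles nearest the present ones, or None.
- get_obs(): the state.
- vision.read_camera(name): name is "side" or "top" or "wrist"; returns a dict with "frame" (384x512x3 uint8, red, green, blue), "intrinsics" (3x3 intrinsics, pixels), "view" (4x4, takes a point from world to camera coordinates). Camera axes: x right, y down, z forward; pixel columns grow to the right and rows downward; lengths in m; the calibration is good to about 2 mm. The wrist camera is an equidistant fisheye: a pixel r from the principal point sees the ray r / f radians off the axis. A picture is of the moment at which its call begins. There is no depth.
A pose or a line that the arm cannot do raises bot.IKError and nothing moves.
- hand_in(): hands the job in, once; it reports no verdict.
The state is a dict: "time_s": time; "joint_pos": joint angles; "joint_vel": joint speeds; "joint_efforts": joint torques, N m; "position": TCP position; "orientation": TCP orientation; "wrist_force": force on the tool from outside, world axes, zero at the start; "ft_torque": the same for the moment, N m; "gripper_width": finger opening in m.
Only numpy, scipy, OpenCV 4.12 (cv2) and the standard library are available. Lean on these libraries where they do the work, as an engineer would, in place of code of your own. Each camera call takes 0.05 s, during which the arm holds its last target.

## Task

Shift the rolling mill's gear lever from the left-hand channel of its H-shaped gate into third, the far right-hand slot (marked with three dots; left and right as seen from the robot). With the fingertips push it into the cross channel if it is in a gear, then push it across to the right, then push it forward, away from the robot, until it is fully home. Only push, without forcing it: never take the lever between the fingers. Leave everything else on the bench and the mill as it is.

Things in the scene. Friction and masses are not known exactly. Their poses are not given: they have to be found in the camera images.
- mill: teal motor-driven rolling mill, bolted down: gearbox with the gear gate in front of the robot, grey motor behind it (away from the robot, top at 132 mm), rolls in two upright housings on its left (starting 113 mm left of the gate centre, 242 mm tall in all). Origin: on the bench straight under the gate centre; x forward (away from the robot), y to the left, z up; turned up to 0.25 rad. It does not move
- gate (a point): centre of the H gate, on the top face of the aluminium gate plate (120 x 106 mm, 130 mm above the bench); axes as the mill's. The cross channel runs along y through this point; two lengthwise channels run along x, 18 mm left and 18 mm right of it, all 18 mm wide with rounded corners; dots on the plate mark the slots: 1 far left, 2 near left, 3 far right, 4 near right
- gearstick: the gear lever: steel stem 12 mm thick with a red pear-shaped knob, turning about a ball pivot inside the gearbox 90 mm below the gate centre. Origin at the pivot, z along the stem; knob from 150 to 192 mm up the stem, 36 mm wide at its widest; bare stem from the gate (90 mm up) to the knob
- knob (a point): centre of the knob, 175 mm up the stem from the pivot (215 mm above the bench when upright); it moves 53 mm forward or back from neutral to a gear and 35 mm to either side from the middle to a channel
- gear_fore (a joint): lever angle fore and aft, rad: 0 in the cross channel (neutral), +0.30 home forward (first, third), -0.30 home back (second, fourth). A spring detent clicks it into the nearest of these three positions when it is let go; the ridges lie at about +-0.16 and take about 3 to 6 N at the knob to pass. It may start in first, neutral or second
- gear_cross (a joint): lever angle sideways, rad: about +0.19 in the left channel, about -0.19 in the right one, with 0.03 of play. Light friction (below 1.5 N at the knob): it stays where it is left. Free to pass from one channel to the other only when gear_fore is near 0; it starts in the left channel
- anvil: small steel bench anvil with two horns, 153 mm long over its horns, 60 mm wide, 62 mm tall, 0.95 kg; origin under its base. To be left alone
- punch_stand: wooden block 110 x 50 x 35 mm holding three upright black-handled ball punches, 103 mm tall in all; origin under the block. To be left alone
- hammer: goldsmith's hammer lying on the bench, 220 mm long; its x axis runs along the handle to the head. To be left alone
- oil_bottle: amber oil bottle with red cap, 44 mm across, 120 mm tall, standing right of the gearbox; origin under its base. To be left alone
- wax_tin: round brass tin, 60 mm across, 40 mm tall; origin under its base. To be left alone
- graver: graver with dark wooden mushroom handle, 117 mm long, lying on the bench; origin on the bench near its middle. To be left alone
- blank: copper sheet blank 50 x 24 x 4 mm lying on the mill's feed table, 107 mm above the bench; origin under its centre. To be left alone

How it is judged:
By the outcome, as a careful person would: the job done as asked, in the order asked, and still so for the second after the job is handed in, with the robot touching nothing.
It also fails if it takes over 51 s, if anything falls off the work surface, if the arm or the gripper's body presses on something with over 40 N, if the wrist force passes 120 N, or if a joint passes its speed limit or range.

## Working session

There is one attempt and no reset: what is moved stays moved. The work goes in short steps, each a Python script; the robot and the scene stay as the last script left them, time stands still between calls to the robot, and variables do not carry over. Pictures are saved under pics/ and viewed, and the job is handed in when it is done.

```bash
mkdir -p pics; python3 - <<'E'
from workcell import *
import cv2, numpy as np
o=get_obs(); print(o)
print(bot.tcp_to_tips)
for n in ("side","top","wrist"):
    d=vision.read_camera(n); cv2.imwrite(f"pics/a_{n}.png",d["frame"][:,:,::-1]); np.savez(f"a_{n}.npz",**d)
    print(n,d["intrinsics"].tolist(),np.round(d["view"],3).tolist())
E
```

```text
{'time_s': 0.0, 'joint_pos': array([ 1.09861601e+00,  3.53631349e-01,  1.63417067e+00, -2.25067489e-05,
        1.15517505e+00, -2.43286165e-03]), 'joint_vel': array([-3.81320136e-06,  3.20510753e-04,  3.28275407e-04, -4.90571489e-04,
       -7.50179391e-04, -1.21428702e-03]), 'joint_efforts': array([ 8.52417506e-04, -6.05226946e+01, -3.42062902e+01, -6.57263786e-05,
        9.52901988e-03,  5.96473160e-05]), 'position': array([0.28272606, 0.55687533, 0.24755651]), 'orientation': array([ 0.68817031, -0.16466284,  0.16444686, -0.68721539]), 'wrist_force': array([-0.23755061, -0.38038458, -0.0290205 ]), 'ft_torque': array([ 0.01207386,  0.00299595, -0.03015047]), 'gripper_width': 0.08525927628894706}
0.017
side [[474.47812255148773, 0.0, 253.59470120555065], [0.0, 474.47812255148773, 188.89441402393012], [0.0, 0.0, 1.0]] [[0.801, -0.599, -0.012, -0.445], [-0.473, -0.619, -0.628, 0.318], [0.369, 0.508, -0.778, 1.158], [0.0, 0.0, 0.0, 1.0]]
top [[400.61138856629367, 0.0, 253.6089876686905], [0.0, 400.61138856629367, 190.83861641625344], [0.0, 0.0, 1.0]] [[0.002, -1.0, 0.012, -0.053], [-0.995, -0.003, -0.098, 0.56], [0.098, -0.012, -0.995, 1.044], [0.0, 0.0, 0.0, 1.0]]
wrist [[297.3186396354542, 0.0, 252.73367564883472], [0.0, 297.3186396354542, 188.79484810897043], [0.0, 0.0, 1.0]] [[0.453, 0.892, -0.002, -0.623], [0.858, -0.435, 0.274, -0.037], [0.244, -0.126, -0.962, 0.379], [0.0, 0.0, 0.0, 1.0]]
```

View pics/a_side.png

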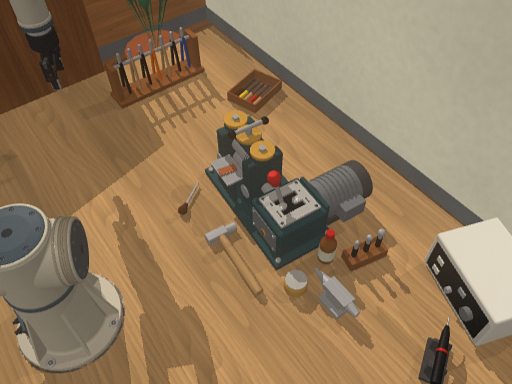

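View pics/a_top.png

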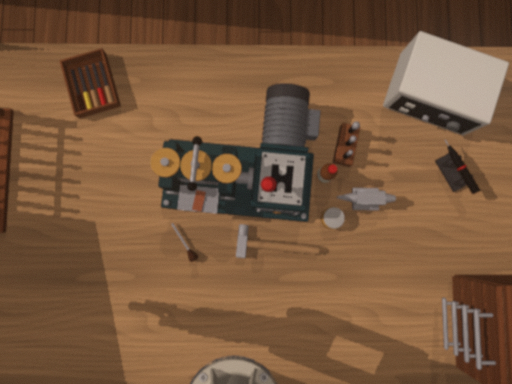

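View pics/a_wrist.png

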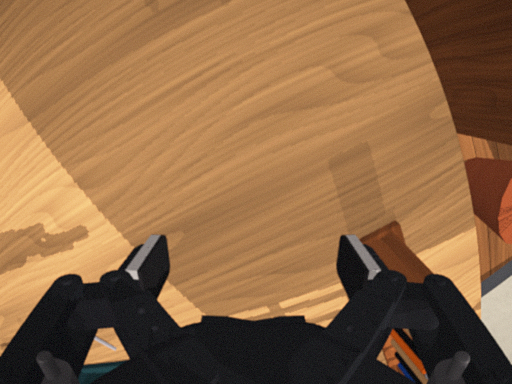

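The top view shows the plate around (283,180) and the red knob around (268,185). I'll zoom in and measure.

```bash
cat > h.py <<'E'
import numpy as np, cv2
def ray(d,u,v):
    K=d["intrinsics"];V=d["view"];R=V[:3,:3];t=V[:3,3]
    c=-R.T@t; r=R.T@np.linalg.inv(K)@np.array([u,v,1.]); return c,r/np.linalg.norm(r)
def onz(d,u,v,z):
    c,r=ray(d,u,v); return c+r*(z-c[2])/r[2]
def proj(d,p):
    q=d["view"][:3,:3]@np.asarray(p)+d["view"][:3,3]; q=d["intrinsics"]@q; return q[:2]/q[2]
def tri(a,ua,b,ub):
    (c1,r1),(c2,r2)=ray(a,*ua),ray(b,*ub)
    s=np.linalg.lstsq(np.c_[r1,-r2],c2-c1,rcond=None)[0]
    p,q=c1+s[0]*r1,c2+s[1]*r2; return (p+q)/2,np.linalg.norm(p-q)
def red(d,box):
    x0,y0,x1,y1=box; f=d["frame"][y0:y1,x0:x1]; h=cv2.cvtColor(f,cv2.COLOR_RGB2HSV)
    m=(((h[...,0]<6)|(h[...,0]>172))&(h[...,1]>170)&(h[...,2]>80)).astype(np.uint8)
    n,l,s,c=cv2.connectedComponentsWithStats(m); i=1+np.argmax(s[1:,4]); return c[i]+[x0,y0],s[i]
E
python3 - <<'E'
from h import *
S=dict(np.load("a_side.npz"));T=dict(np.load("a_top.npz"))
a=red(S,(255,160,295,195));b=red(T,(250,165,285,205));print(a,b)
print(tri(S,a[0],T,b[0]))
for n,d,(x0,y0,x1,y1) in(("side",S,(235,155,345,270)),("top",T,(240,135,325,225))):
    f=cv2.resize(d["frame"][y0:y1,x0:x1,::-1],None,fx=6,fy=6,interpolation=cv2.INTER_CUBIC); cv2.imwrite(f"pics/z_{n}.png",f[:600])
# plate mask in top
x0,y0,x1,y1=240,135,325,225
h=cv2.cvtColor(T["frame"][y0:y1,x0:x1],cv2.COLOR_RGB2HSV)
m=((h[...,1]<50)&(h[...,2]>140)).astype(np.uint8)
n,l,s,c=cv2.connectedComponentsWithStats(m);i=1+np.argmax(s[1:,4]);print(s[i])
pts=np.argwhere(l==i)[:,::-1]+[x0,y0]
w=np.array([onz(T,*p,0.13)[:2] for p in pts])
r=cv2.minAreaRect((w*1000).astype(np.float32));print(r)
E
```

```text
(array([273.75824176, 177.82967033]), array([ 12,  10,  14,  17, 182], dtype=int32)) (array([268.39873418, 183.79113924]), array([ 11,  12,  15,  14, 158], dtype=int32))
(array([ 0.55876944, -0.08214309,  0.20916381]), np.float64(0.0009800128453763095))
[ 24  19  40  34 559]
((600.8670043945312, -121.63468933105469), (96.96400451660156, 76.13990783691406), 84.97637176513672)
```

View pics/z_top.png

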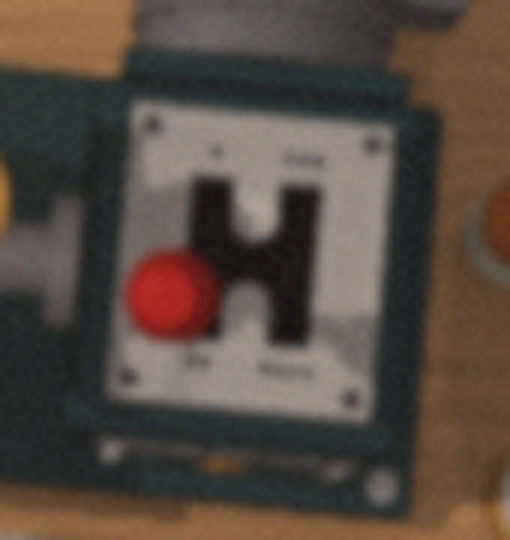

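View pics/z_side.png

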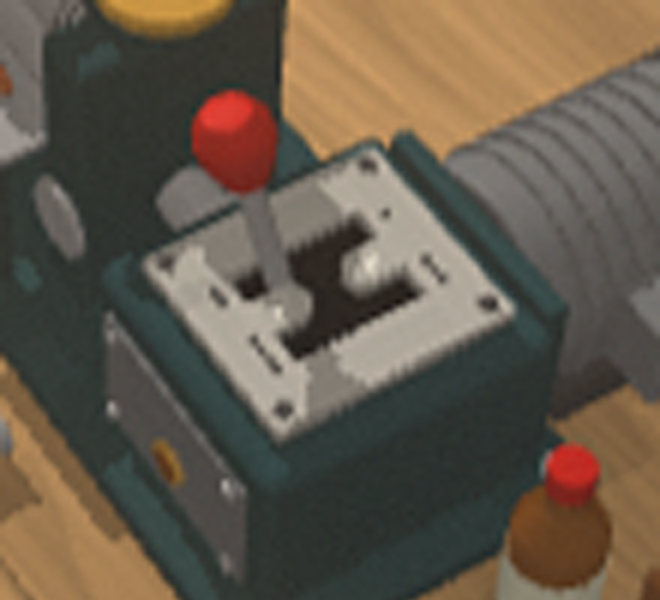

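```bash
python3 - <<'E'
from h import *
S=dict(np.load("a_side.npz"));T=dict(np.load("a_top.npz"))
q=np.array([(152,125),(373,146),(351,400),(128,376)]);q=(q+.5)/6-.5+[240,135]
w=np.array([onz(T,*p,.13) for p in q]);print(w.round(4))
c=w.mean(0);yl=(w[0]-w[1]+w[3]-w[2]);xf=(w[0]+w[1]-w[2]-w[3]);print(c,np.arctan2(-yl[0],yl[1]),np.arctan2(xf[1],xf[0]))
q=np.array([(369,167),(488,303),(283,410),(166,262)]);q=(q+.5)/6-.5+[235,155]
w2=np.array([onz(S,*p,.13) for p in q]);print(w2.round(4));c2=w2.mean(0)
yl=(w2[0]-w2[1]+w2[3]-w2[2]);xf=(w2[0]+w2[1]-w2[2]-w2[3]);print(c2,np.arctan2(-yl[0],yl[1]),np.arctan2(xf[1],xf[0]))
k=np.array([0.55877,-.08214,.20916])
c=(c+c2)/2; a=-0.085
for a in(-.07,-.1):
  R=np.array([[np.cos(a),np.sin(a)],[-np.sin(a),np.cos(a)]]);print(R@(k-c)[:2])
E
```

```text
[[ 0.6372 -0.0774  0.13  ]
 [ 0.6289 -0.1674  0.13  ]
 [ 0.5253 -0.1575  0.13  ]
 [ 0.5347 -0.0677  0.13  ]]
[ 0.58154296 -0.11746828  0.13      ] -0.0982537481385333 -0.0950728770688096
[[ 0.639  -0.0791  0.13  ]
 [ 0.6308 -0.1669  0.13  ]
 [ 0.5273 -0.1571  0.13  ]
 [ 0.5359 -0.0668  0.13  ]]
[ 0.58327144 -0.11748957  0.13      ] -0.09369609979250368 -0.10592717121792011
[-0.02605102  0.03359913]
[-0.02704712  0.03280259]
```

```bash
python3 - <<'E'
from h import *
from workcell import *
bot.dwell(0.1)
S=vision.read_camera("side");T=vision.read_camera("top")
a=red(S,(255,160,295,195));b=red(T,(250,165,285,205));k,e=tri(S,a[0],T,b[0]);print(a,b,k,e)
c=np.array([.5824,-.1175]);al=-.097
M=np.array([[np.cos(al),-np.sin(al)],[np.sin(al),np.cos(al)]])
print(M.T@(k[:2]-c))
for n,d in(("side",S),("top",T)):
    f=d["frame"][:,:,::-1].copy(); x0,y0=(245,165) if n=="side" else (245,145)
    z=8;f=cv2.resize(f[y0:y0+70,x0:x0+95],None,fx=z,fy=z,interpolation=cv2.INTER_CUBIC)
    for fo,col in((-.3,(255,0,0)),(-.15,(0,255,0)),(0,(0,255,255))):
        cr=.19
        u=np.array([np.tan(fo),np.tan(cr),1]);u/=np.linalg.norm(u)
        P=[]
        for s in (92,150,175,192):
            l=u*s/1000; p=np.r_[c+M@l[:2],.04+l[2]]; q=(proj(d,p)-[x0,y0]+.5)*z-.5; P.append(q)
        cv2.polylines(f,[np.int32(P)],False,col,1)
        cv2.circle(f,tuple(int(v) for v in P[2]),4,col,-1)
    cv2.imwrite(f"pics/o_{n}.png",f)
    print(n,-d["view"][:3,:3].T@d["view"][:3,3])
E
```

```text
(array([273.75977654, 177.82681564]), array([ 12,  10,  14,  17, 179], dtype=int32)) (array([268.42948718, 183.83333333]), array([ 12,  12,  14,  14, 156], dtype=int32)) [ 0.55868046 -0.08221749  0.20930238] 0.0010295416002657682
[-0.02702507  0.03281946]
side [ 0.07957913 -0.6586334   1.09539957]
top [ 0.45572932 -0.03826506  1.09414564]
```

View pics/o_side.png

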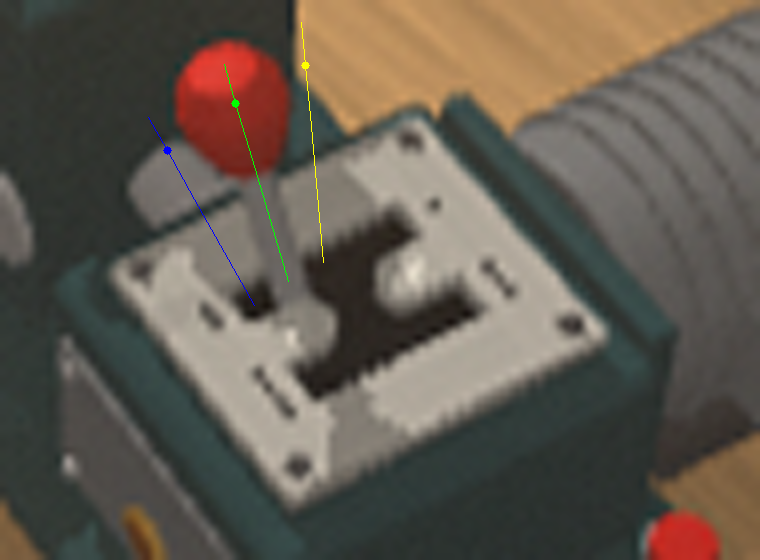

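View pics/o_top.png

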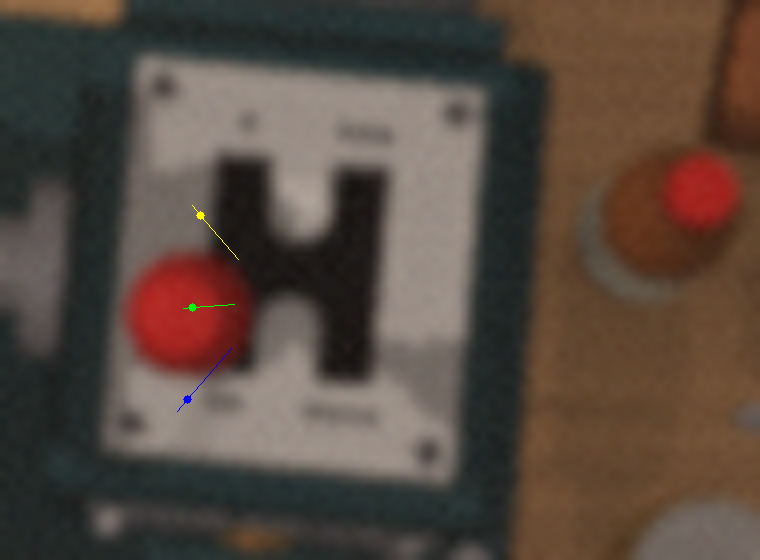

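The lever is in the left channel, leaning back about 0.15 rad, so it sits close to the rear detent ridge. The overlay matches this in both views. I'll shut the fingers, approach from the robot's side and push it forward to neutral.

```bash
cat >> h.py <<'E'
from scipy.spatial.transform import Rotation as Ro
C=np.array([.5824,-.1175]);AL=-.097
M=np.array([[np.cos(AL),-np.sin(AL)],[np.sin(AL),np.cos(AL)]])
def W(x,y,ztip): return np.r_[C+M@[x,y],ztip+.017]
def L(p): return M.T@(np.asarray(p)[:2]-C)
def ori(th): # tool y down; tool z axis along mill-frame heading th
    a=AL+th; z=np.array([np.cos(a),np.sin(a),0]); y=np.array([0,0,-1.]); x=np.cross(y,z)
    return Ro.from_matrix(np.c_[x,y,z]).as_quat()
E
python3 - <<'E'
from h import *
from workcell import *
o=get_obs();print(Ro.from_quat(o["orientation"]).as_matrix().round(3))
for th in(np.pi/2,-np.pi/2,0,np.pi):
    for xy in((-.08,.033),(0,.08),(-.06,-.035),(.03,-.035)):
        q=kinematics.solve_ik(W(*xy,.19),ori(th)); print(round(th,2),xy,None if q is None else np.round(q,2))
E
```

```text
[[ 0.892 -0.     0.453]
 [-0.453 -0.     0.892]
 [-0.    -1.    -0.   ]]
1.57 (-0.08, 0.033) [-0.15  0.22  1.91 -0.    1.   -1.63]
1.57 (0, 0.08) [-0.07  0.34  1.75 -0.    1.05 -1.54]
1.57 (-0.06, -0.035) [-0.28  0.27  1.86 -0.    1.02 -1.75]
1.57 (0.03, -0.035) [-0.25  0.4   1.66 -0.    1.08 -1.73]
-1.57 (-0.08, 0.033) [-0.15  0.22  1.91 -0.    1.    1.51]
-1.57 (0, 0.08) [-0.07  0.34  1.75 -0.    1.05  1.6 ]
-1.57 (-0.06, -0.035) [-0.28  0.27  1.86 -0.    1.02  1.39]
-1.57 (0.03, -0.035) [-0.25  0.4   1.66 -0.    1.08  1.42]
0 (-0.08, 0.033) [-0.15  0.22  1.91 -0.    1.   -0.06]
0 (0, 0.08) [-0.07  0.34  1.75 -0.    1.05  0.03]
0 (-0.06, -0.035) [-0.28  0.27  1.86 -0.    1.02 -0.18]
0 (0.03, -0.035) [-0.25  0.4   1.66 -0.    1.08 -0.16]
3.14 (-0.08, 0.033) None
3.14 (0, 0.08) None
3.14 (-0.06, -0.035) [-0.28  0.27  1.86 -0.    1.02  2.96]
3.14 (0.03, -0.035) [-0.25  0.4   1.66 -0.    1.08  2.99]
```

```bash
python3 - <<'E'
from h import *
from workcell import *
hand.move_gripper(0.0,20)
p=get_obs()["position"]; bot.servo_line([p[0],p[1],.37],velocity=.25)
print(get_obs()["time_s"])
bot.reach(W(-.09,.033,.33),ori(np.pi/2)); print(get_obs()["time_s"])
bot.servo_line(W(-.09,.033,.19),velocity=.15)
o=get_obs();print(o["time_s"],L(o["position"]),o["position"],o["wrist_force"],o["gripper_width"])
for n in ("side","wrist"):
    d=vision.read_camera(n);f=d["frame"][:,:,::-1]
    if n=="side": f=cv2.resize(f[100:270,190:370],None,fx=3,fy=3,interpolation=cv2.INTER_CUBIC)
    cv2.imwrite(f"pics/b_{n}.png",f)
E
```

```text
1.75
4.125
5.2083 [-0.08941002  0.03303592] [ 0.49660974 -0.0759602   0.2077491 ] [ 0.41498752 -0.27718748 -0.53781743] -7.377103512767163e-05
```

View pics/b_side.png

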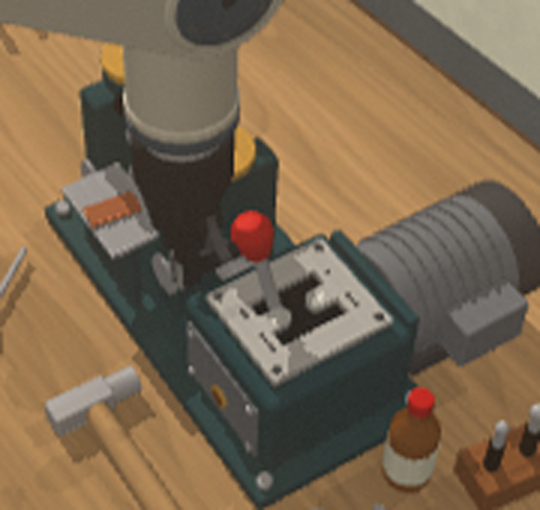

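View pics/b_wrist.png

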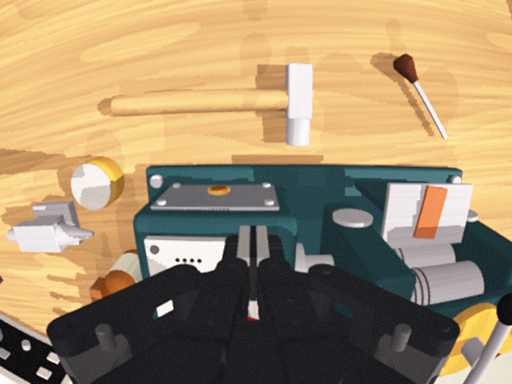

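```bash
cat >> h.py <<'E'
def knob(save=None,sb=(250,155,310,215),tb=(250,150,305,210)):
    from workcell import vision
    S=vision.read_camera("side");T=vision.read_camera("top")
    if save:
        a=cv2.resize(S["frame"][110:270,210:370,::-1],None,fx=2.4,fy=2.4,interpolation=cv2.INTER_CUBIC)
        b=cv2.resize(T["frame"][100:260,200:360,::-1],None,fx=2.4,fy=2.4,interpolation=cv2.INTER_CUBIC)
        cv2.imwrite(f"pics/{save}.png",np.hstack([a,b]))
    try:
        a=red(S,sb);b=red(T,tb);k,e=tri(S,a[0],T,b[0]);print("knob",L(k).round(4),k[2].round(3),"gap",round(e,4),"areas",a[1][4],b[1][4])
    except Exception as ex: print("knob?",ex)
E
python3 - <<'E'
from h import *
from workcell import *
bot.servo_line(W(-.068,.033,.19),velocity=.08)
f0=get_obs()["wrist_force"]
for x in np.arange(-.064,-.043,.004):
    bot.servo_line(W(x,.033,.19),velocity=.04)
    o=get_obs(); print(round(o["time_s"],2),L(o["position"]).round(4),(M.T@(o["wrist_force"]-f0)[:2]).round(2))
knob("c1")
E
```

```text
5.98 [-0.064  0.033] [ 0.79 -0.68]
6.23 [-0.0598  0.033 ] [0.69 0.23]
6.48 [-0.0557  0.033 ] [-0.11 -0.17]
6.73 [-0.0518  0.033 ] [0.13 1.2 ]
6.98 [-0.0477  0.033 ] [-0.4  0.1]
7.23 [-0.0437  0.033 ] [ 0.62 -0.34]
knob? attempt to get argmax of an empty sequence
```

View pics/c1.png

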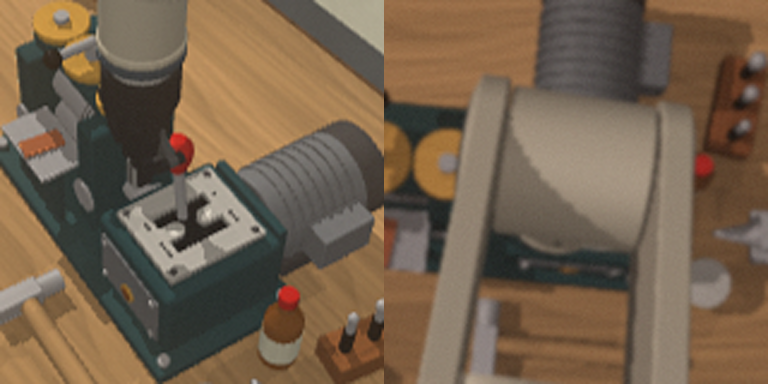

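The side view shows the knob at about pixel (285,173), where the neutral position projects, so the detent has snapped it forward. I'll back off and check.

```bash
python3 - <<'E'
from h import *
from workcell import *
bot.servo_line(W(-.075,.033,.19),velocity=.12)
bot.servo_line(W(-.075,.033,.275),velocity=.2)
# swing to the left of the knob, turned, still high
bot.reach(W(-.03,.095,.275),ori(0))
print(get_obs()["time_s"])
knob("c2")
E
```

```text
9.8083
knob? attempt to get argmax of an empty sequence
```

View pics/c2.png

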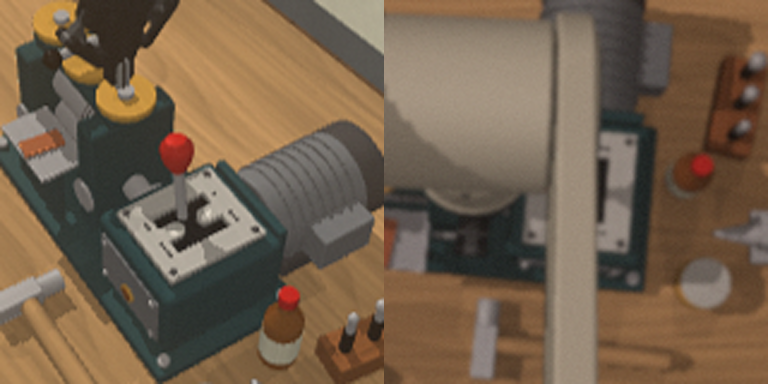

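```bash
cat >> h.py <<'E'
def knobs(img=None):
    from workcell import vision
    S=vision.read_camera("side")
    a=red(S,(250,145,320,215)); u=a[0]
    print("area",a[1][4],u.round(1),[ (z,L(onz(S,*u,z)).round(4).tolist()) for z in(.204,.21,.215)])
    for n,fo,cr in(("N-left",0,.19),("N-right",0,-.19),("1",.3,.19),("2",-.3,.19),("3",.3,-.19)):
        l=np.array([np.tan(fo),np.tan(cr),1]);l*=.175/np.linalg.norm(l)
        print(n,proj(S,np.r_[C+M@l[:2],.04+l[2]]).round(1),end=" ")
    print()
    if img: cv2.imwrite(f"pics/{img}.png",cv2.resize(S["frame"][110:270,210:370,::-1],None,fx=3.5,fy=3.5,interpolation=cv2.INTER_CUBIC))
E
python3 -c "
from h import *
knobs()"
```

```text
area 174 [283.1 173. ] [(0.204, [0.0041, 0.0372]), (0.21, [0.001, 0.033]), (0.215, [-0.0015, 0.0295])]
N-left [282.8 172.7] N-right [298.1 190.5] 1 [300.  166.9] 2 [265.5 183.4] 3 [314.8 183.4]
```

```bash
python3 - <<'E'
from h import *
from workcell import *
bot.servo_line(W(0,.076,.275),velocity=.15)
bot.servo_line(W(0,.076,.192),velocity=.12)
bot.dwell(.1)
f0=get_obs()["wrist_force"];print(f0)
y=.066
while y>.020:
    bot.servo_line(W(0,y,.192),velocity=.05)
    o=get_obs(); f=M.T@(o["wrist_force"]-f0)[:2]; print(round(o["time_s"],2),L(o["position"]).round(4),f.round(2))
    if np.linalg.norm(f)>8: print("stop");break
    y-=.006
knobs("c3")
E
```

```text
[ 0.96329234 -0.2711363   0.32120889]
11.63 [0.0001 0.0655] [-1.18 -0.51]
11.9 [0.     0.0597] [-1.73 -0.21]
12.17 [-0.      0.0537] [-0.43 -0.18]
12.43 [-0.      0.0477] [-1.01  0.26]
12.7 [-0.      0.0416] [-0.96  0.12]
12.97 [-0.      0.0356] [-1.6  -0.53]
13.23 [-0.      0.0296] [-1.43 -0.04]
13.5 [-0.      0.0236] [-0.9  0.2]
area 166 [292.2 182.2] [(0.204, [0.0066, 0.0008]), (0.21, [0.0035, -0.0032]), (0.215, [0.001, -0.0064])]
N-left [282.8 172.7] N-right [298.1 190.5] 1 [300.  166.9] 2 [265.5 183.4] 3 [314.8 183.4]
```

View pics/c3.png

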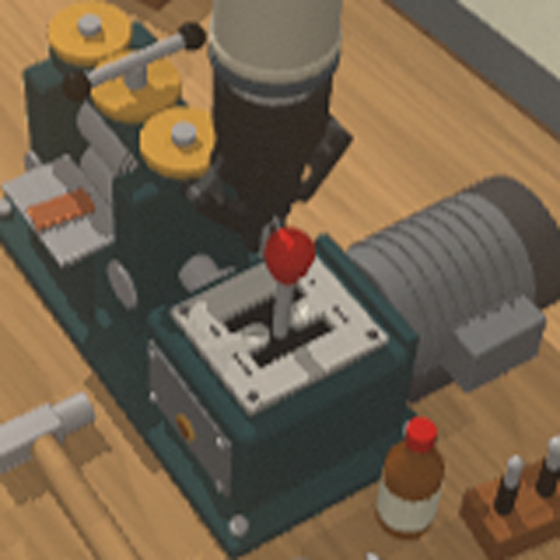

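The knob follows freely and is now at about y = -6 mm, in the middle of the gate. I'll carry on into the right-hand channel.

```bash
python3 - <<'E'
from h import *
from workcell import *
f0=np.array([-.2,-.3,0]);
for y in (.018,.012,.007,.003,0,-.003,-.005):
    bot.servo_line(W(0,y,.192),velocity=.05)
    o=get_obs(); f=M.T@(o["wrist_force"]-f0)[:2]; print(round(o["time_s"],2),L(o["position"]).round(4),f.round(2))
    if abs(f[1])>5: print("stop");break
bot.dwell(.1);print((M.T@get_obs()["wrist_force"][:2]).round(2))
knobs("c4")
E
```

```text
13.82 [-0.      0.0177] [-0.54  0.27]
14.08 [-0.      0.0116] [ 0.   -0.62]
14.33 [-0.      0.0067] [ 0.55 -0.39]
14.58 [0.     0.0028] [0.29 0.35]
14.83 [ 0.     -0.0002] [-0.42  0.35]
15.08 [-0.     -0.0032] [0.2  0.78]
15.33 [ 0.     -0.0051] [-0.11  0.48]
[-0.24  0.48]
area 162 [298.7 190.6] [(0.204, [0.005, -0.029]), (0.21, [0.002, -0.0328]), (0.215, [-0.0006, -0.0359])]
N-left [282.8 172.7] N-right [298.1 190.5] 1 [300.  166.9] 2 [265.5 183.4] 3 [314.8 183.4]
```

View pics/c4.png

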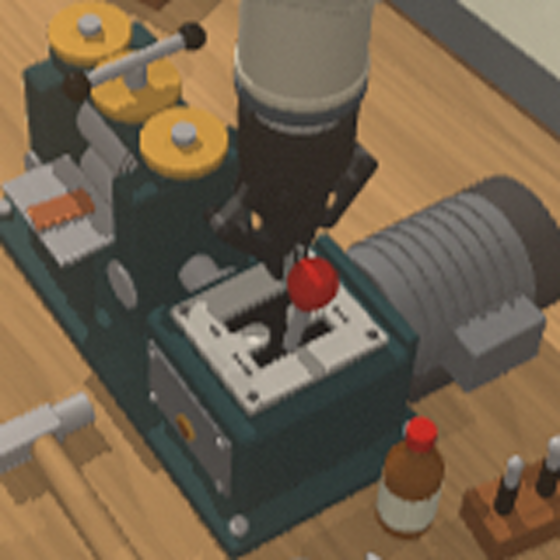

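The knob is at (298.7,190.6), which matches right-hand neutral. I'll go behind it and push forward.

```bash
python3 - <<'E'
from h import *
from workcell import *
bot.servo_line(W(0,.02,.192),velocity=.12)
bot.servo_line(W(0,.02,.285),velocity=.2)
bot.reach(W(-.065,-.034,.285),ori(np.pi/2))
bot.servo_line(W(-.065,-.034,.192),velocity=.15)
bot.dwell(.1); print(get_obs()["time_s"])
knobs()
f0=get_obs()["wrist_force"]
x=-.04
while x<=.0125:
    bot.servo_line(W(x,-.034,.190),velocity=.05)
    o=get_obs(); f=M.T@(o["wrist_force"]-f0)[:2]; print(round(o["time_s"],2),L(o["position"]).round(4),f.round(2))
    if np.linalg.norm(f)>12: print("stop");break
    x+=.0065
knobs("c5")
E
```

```text
18.8083
area 159 [298.9 190.5] [(0.204, [0.0058, -0.0289]), (0.21, [0.0027, -0.0327]), (0.215, [0.0002, -0.0358])]
N-left [282.8 172.7] N-right [298.1 190.5] 1 [300.  166.9] 2 [265.5 183.4] 3 [314.8 183.4] 
19.51 [-0.0401 -0.0339] [ 0.26 -1.  ]
19.79 [-0.0332 -0.034 ] [ 0.19 -0.92]
20.07 [-0.0267 -0.034 ] [ 0.65 -0.33]
20.36 [-0.0204 -0.034 ] [-0.95 -0.72]
20.64 [-0.0136 -0.034 ] [-0.89 -0.78]
20.93 [-0.0069 -0.034 ] [-0.6  0.5]
21.21 [-0.0005 -0.034 ] [-0.11  0.03]
21.49 [ 0.0059 -0.034 ] [ 0.18 -0.25]
21.77 [ 0.0123 -0.034 ] [ 0.4  -0.17]
area 5 [311.8 181.8] [(0.204, [0.0479, -0.0232]), (0.21, [0.0445, -0.027]), (0.215, [0.0417, -0.0302])]
N-left [282.8 172.7] N-right [298.1 190.5] 1 [300.  166.9] 2 [265.5 183.4] 3 [314.8 183.4]
```

View pics/c5.png

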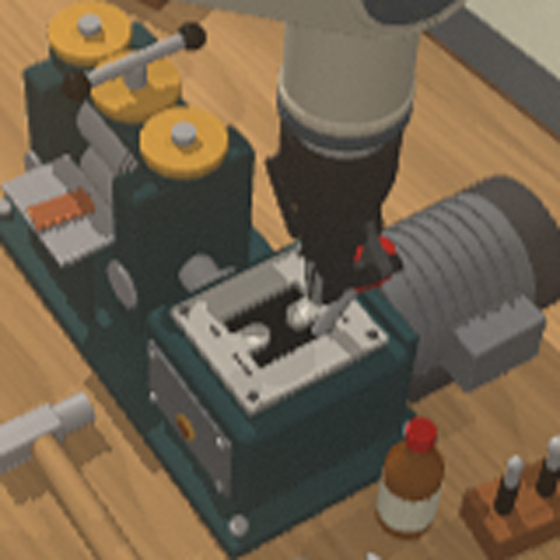

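The lever has passed the ridge and the knob is now partly hidden behind the fingers. I'll follow on gently to the end stop, then retreat and look.

```bash
python3 - <<'E'
from h import *
from workcell import *
f0=np.array([-.3,-.2,0])
for x in (.016,.019,.022,.024,.026):
    bot.servo_line(W(x,-.034,.190),velocity=.04)
    o=get_obs(); f=M.T@(o["wrist_force"]-f0)[:2]; print(round(o["time_s"],2),L(o["position"]).round(4),f.round(2))
    if f[0]<-4: print("stop");break
bot.servo_line(W(-.06,-.034,.19),velocity=.15)
bot.servo_line(W(-.06,-.034,.33),velocity=.25)
bot.reach(W(-.2,.20,.36),ori(np.pi/2))
o=get_obs();print(o["time_s"],o["wrist_force"])
knobs(); knob("c6",sb=(285,160,325,205),tb=(265,130,320,210))
E
```

```text
22.07 [ 0.0162 -0.034 ] [0.53 0.75]
22.32 [ 0.0192 -0.034 ] [ 0.64 -0.15]
22.57 [ 0.0222 -0.034 ] [ 0.38 -0.03]
22.82 [ 0.0238 -0.034 ] [-1.05 -0.09]
23.07 [ 0.0248 -0.034 ] [-6.58  1.51]
stop
25.575 [-0.39765925 -0.48025881  0.51122325]
area 144 [314.2 184.6] [(0.204, [0.0475, -0.0335]), (0.21, [0.0442, -0.0372]), (0.215, [0.0414, -0.0403])]
N-left [282.8 172.7] N-right [298.1 190.5] 1 [300.  166.9] 2 [265.5 183.4] 3 [314.8 183.4] 
knob [ 0.0516 -0.0334] 0.202 gap 0.0007 areas 173 173
```

View pics/c6.png

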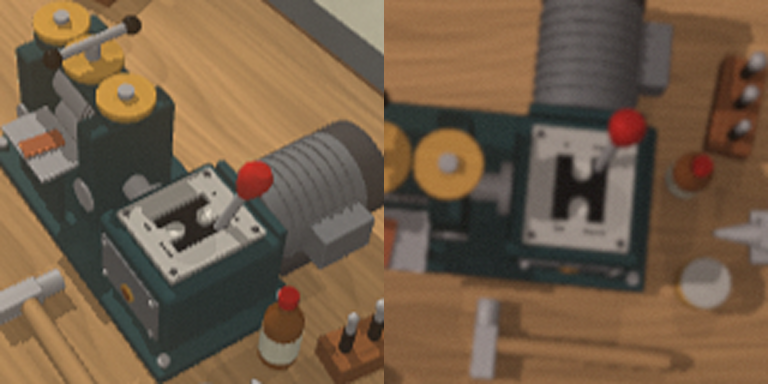

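Both views put the knob at (+52, -33) mm from the gate centre, 202 mm up, which is third gear, fully home. The stop was felt at about 6 N and the arm is clear, so I'm handing in.

```bash
python3 -c "
from workcell import *
hand_in(); print('handed in')"
```

```text
the job is handed in; nothing more can be done
handed in
```

The gear lever is in third, fully home, and I handed the job in at about 26 s of the 51 s allowed.

**What I did:** With the fingers shut, I pushed the lever forward into the cross channel, across to the right, and forward into third. I never took it between the fingers. The last push stopped when it met the end stop at about 6.6 N, the highest force I logged; I read force only between short moves.

**Last checks:** With the arm backed off and touching nothing, both cameras put the knob 52 mm forward and 33 mm right of the gate centre, 202 mm above the bench. For third gear I expected about 52 mm forward and 33 to 35 mm right. The two views agreed to 0.7 mm. The things visible in the last pictures (hammer, bottle, tin, punch stand, copper blank and part of the anvil) looked undisturbed, but I did not measure them. The graver was outside those pictures.

**What disagreed:** The lever did not start squarely in a gear or in neutral. It was leaning back about 0.15 rad, near the rear detent ridge, and moved into neutral with almost no force. While the arm blocked the top camera, I checked the steps from the side view alone.

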